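# Unlock the sampler carousel: open the lock box and hold the index plunger out

## Task

I want to turn the sample carousel by hand, but its index plunger locks it. Slide the flat cover of the sampler's lock box all the way open, then take the round knob of the sprung plunger underneath, pull it straight up as far as it will go and keep holding it there, clear of its seat hole: your program finishes while still gripping the knob and holding it up, with the cover left fully open. Do not knock over or shift the bottles and other loose things around it.

Things in the scene. Friction and masses are not known exactly. Their poses are not given: they have to be found in the camera images.
- sampler: Carousel sampler bolted to the table, level; place and yaw vary. Origin on the table under the middle of its white lock box (110 mm in x, 270 mm in y, top 95 mm high, 120 x 280 mm foot). x points across the box to the carousel, y along the box, z up. The -y half is the compartment, the +y half a closed deck on to which the cover slides. Rails along both long sides, x = +-50 to 57 mm, 104 mm high.
- compartment (a point): Middle of the compartment's floor, 40 mm above the table, at sampler x = 0, y = -65 mm. Inside it is 98 mm (x) by 120 mm (y), open-topped but for the cover, walls up to 95 mm. In its middle stands the plunger, on a steel bushing 22 mm in diameter whose top is 50 mm above the table. Four flat screw heads, 4 mm high, in the corners.
- carousel (a point): Middle of the top of the flat carousel disc, 28 mm above the table, at sampler x = 130, y = -65 mm. Radius 142 mm. It carries a hub and six capped vials 55 mm from its axis, tops 82 mm above the table, beside the lock box. The disc does not turn during this job.
- cover (a joint): Slide of the flat aluminium cover along the sampler's +y: 0 = closed over the compartment, 0.12 = fully open at its stop (m). It starts at 0 to 0.025, hiding the plunger. About 2 N of friction, no spring, stays where left. The cover is 104 mm (x) by 128 mm (y) by 5 mm, its top 100.5 mm above the table.
- cover_ridge (a point): Centre of the black grip ridge in the middle of the cover, moving with it: a bar 50 mm long (sampler x), 12 mm thick (sampler y), 22 mm high; this point is 111.5 mm above the table, the ridge's top 122.5 mm. At joint 0 it is at sampler x = 0, y = -65 mm.
- plunger (a joint): Slide of the sprung index plunger, straight up: 0 = down in its seat hole, 0.02 = fully back at its stop (m). The pin counts as clear of its seat only in the last 3 mm. The spring pushes it down with 4.5 N at 0, rising to 10.5 N at 0.02; let go, it snaps back.
- plunger_knob (a point): Centre of the plunger's round black knob, moving with it: an upright cylinder 26 mm in diameter and 24 mm high on an 8 mm stem, in the middle of the compartment. When down this point is 72 mm above the table (knob from 60 to 84 mm). Room beside the knob: 47 mm along sampler y, 36 mm along x.
- sample_bottle: Loose small capped bottle, 44 mm in diameter, 85 mm high, standing on the robot's side of the lock box; origin under its centre. Bystander.
- screwdriver: Loose screwdriver 160 mm long lying on the robot's side of the lock box; origin under its middle, x along it. Bystander.
- beaker: Loose clear plastic beaker, 52 mm in diameter, 70 mm high, beyond the deck end of the lock box, beside the carousel; origin under its centre. Bystander.
- buffer_jar: Loose white jar, 50 mm in diameter, 70 mm high, standing at the right of the table; origin under its centre. Bystander.
- marker: Loose black marker pen, 130 mm long, 16 mm thick, lying at the left, beside the white tray; origin under its middle, x along it. Bystander.

How it is judged (in metres and radians):
On the way, in this order (a step that is already met when the one before it is completed fails the run):
1. the cover is slid fully open (value of joint cover above 0.11 m), for 0.2 s.
2. with the cover open, the plunger is pulled fully back by the fingers (value of joint cover above 0.11 m and value of joint plunger above 0.017 m and contact force between the fingers and plunger above 3 N), for 0.5 s.
At the end, for the whole second after the job is handed in: The cover stands open (over 110 of its 120 mm), the plunger is held fully back (over 17 of its 20 mm), at rest, by the fingers touching it with more than 3 N (all of step 2 and velocity of joint plunger between -0.01 and 0.01 m/s); the arm keeps its last pose, push and grip.
It fails at once if a loose bystander is shifted by more than 30 mm or tipped over (distance of any of sample_bottle, screwdriver, beaker, buffer_jar, marker from where it was at the start of the episode above 0.03 m or angle between any of sample_bottle, beaker, buffer_jar's own z axis and vertical above 0.5 rad).
It also fails if it takes over 42 s, if anything falls off the work surface, if the arm or the gripper's body presses on something with over 40 N, if the wrist force passes 120 N, or if a joint passes its speed limit or range.

## Robot

A 6-joint arm with a two-finger parallel gripper is mounted at the origin on the work surface. World frame = base frame: x ahead of the robot, y to its left, z up, the work surface at z = 0. Lengths are in m, angles in degrees, forces in N, time in s.
With the tool pointing down it reaches from about 0.3 to 0.775 m from the base axis. Payload 14.6 kg.
Tool frame: the origin (TCP) lies midway between the tips of the shut fingers; the grasp point (between the pads) lies 19 mm behind it; z points along the fingers, y is the line along which they close (so a half turn about z gives the same grasp; the last joint's range is limited). The gripper opens to 94 mm and grips with 3 to 60 N. Pads are 16 mm wide; open, the fingers measure 119 mm over their backs; the gripper's body (75 mm by 177 mm) begins 78 mm behind the grasp point.
Start: joints at [67.002, 17.183, 87.147, -0, 75.671, -3.816], TCP at [0.181, 0.519, 0.205] pointing down, gripper open.
Joint ranges: [-173.82, 173.82], [-45.26, 126.66], [13.44, 144.39], [-59.66, 239.66], [0, 175.72], [-146.38, 146.38]. Speed limits (degrees/s): [127.2, 127.2, 147.25, 180, 180, 180].

## Interface

Orientations are given as a 3x3 rotation matrix whose columns are the frame's x, y, z axes.
In Python, from workcell import manip, vision gives the robot as it stands (manip), with the cameras (vision).
- The arm moves only by the tool drive_effector, called after "Call:" as name(argument=value, ...) on one line, values as JSON. Schema: {"type":"object","properties":{"motion":{"type":"object","properties":{"dx":{"type":"array","items":{"type":"number"},"minItems":1,"maxItems":20},"dy":{"type":"array","items":{"type":"number"},"minItems":1,"maxItems":20},"dz":{"type":"array","items":{"type":"number"},"minItems":1,"maxItems":20},"turn":{"type":"array","items":{"type":"number"},"minItems":1,"maxItems":20},"jaw":{"type":"array","items":{"type":"number"},"minItems":1,"maxItems":20}},"additionalProperties":false,"required":["dx","dy","dz","turn","jaw"]},"force":{"type":"number"},"only":{"type":"string"},"quiet":{"type":"boolean"},"lines":{"type":"string"}},"required":["motion"],"additionalProperties":false}. motion is an object with one list for each field, all of the same length, 1 to 20, a row being the entries at one place: dx, dy, dz (the shift in a scale on which 1.0 is 80 cm), turn (a turn about the tool's z in parts of the range, where 1.0 means 60 degrees), jaw (the finger opening in m); each row is the pose to reach, as a shift and turn from the pose commanded when the call began, along the tool's axes at that moment; what a row does not reach only later rows make up. A row lasts 1/8 s, in which the tool goes at most 0.0625 m and 10.7 degrees, less where a joint would pass 70% of its speed; a pose out of reach is approached as far as the arm can. The fingers move at their own pace and stop on an object; force is the grip in N (left out, the last holds). Time passes only in rows, so rows that do not move let the fingers close. The tool returns the time, the measured TCP pose, the force, the opening and the grip force at its end. only (a regular expression) keeps the lines of the reply that match it, lines (a string "A,B") keeps lines A to B, and quiet returns only ok. A shift or turn number past 1, either way, is cut back to 1. Input that does not fit is refused with a message, and nothing moves.
- manip.observe(): the state, without advancing time (a new reading comes with each control period).
- vision.capture(name): name is "scene" or "top" or "wrist"; returns (picture, depth): 480x640x3 uint8, red, green, blue; 480x640 float32, m along the optical axis (not along the pixel's ray), 0 where there is no reading.
- vision.camera_info(name): a dict with "fov_y" (degrees; the focal length in pixels is half the picture's height over the tangent of half this angle, whatever the lens; pixels are square), "cx", "cy" (the principal point, pixels), "k1" (the pictures are not rectified: a ray, as slopes to the right and down, at radius r is drawn at 1 + k1 r^2 times it, then the intrinsics apply), "rvec" (rotation vector, rad) and "tvec" (3), from world to camera coordinates, as OpenCV has them; the wrist camera has in their place "T_tool_cam" (4x4, takes a point from camera to tool coordinates, whose origin is the TCP and whose axes are the flange's). Camera axes: x right, y down, z forward; pixel columns grow to the right and rows downward; lengths in m; the calibration is good to about 2 mm. A picture is of the moment at which its call begins: read the wrist's pose just before it. camera_info takes no time and is no camera call.
- manip.sign_off(): hands the job in; it is judged then, once.
The state is a dict: "t": time; "joints": joint angles; "joint_velocities": joint speeds; "joint_torque": joint torques, N m; "position": TCP position; "eef_rot": TCP orientation; "wrist_force": force on the tool from outside, world axes, zero at the start; "ft_torque": the same for the moment, N m; "finger_gap": finger opening in m; "grip_force": force on a finger pad.
Only numpy, scipy, OpenCV 4.12 (cv2) and the standard library are available. Lean on these libraries where they do the work, as an engineer would, in place of code of your own. Each camera call takes 0.05 s, during which the arm holds its last target. There are 200 camera calls.

## Working session

There is one attempt and no reset: what is moved stays moved. The work goes in short steps, Python scripts to look and compute and a tool call to move; the robot and the scene stay as the last step left them, time stands still between calls to the robot, and variables do not carry over. Pictures are saved under pics/ and viewed, at most 10 in all, crops included, and the job is handed in when it is done.

```bash
ls; mkdir -p pics
```

Create h.py:
```python
from workcell import manip, vision
import numpy as np, cv2
def snap(n,f):
    o=manip.observe(); p,d=vision.capture(n); cv2.imwrite('pics/'+f+'.png',p[:,:,::-1]); np.savez('pics/'+f,d=d,R=o['eef_rot'],p=o['position']); return o,p,d
def cam(n,f=None):
    c=vision.camera_info(n); F=240/np.tan(np.radians(c['fov_y'])/2)
    if 'rvec' in c:
        R=cv2.Rodrigues(np.array(c['rvec'],float))[0]; t=np.array(c['tvec'],float).ravel(); Rw=R.T; o=-R.T@t
    else:
        z=np.load('pics/'+f+'.npz'); T=np.array(c['T_tool_cam']); Rw=z['R']@T[:3,:3]; o=z['R']@T[:3,3]+z['p']
    return c,F,Rw,o
def ray(n,u,v,f=None):
    c,F,Rw,o=cam(n,f)
    x=np.array([(u-c['cx'])/F,(v-c['cy'])/F]); s=x.copy()
    for _ in range(30): s=x/(1+c['k1']*(s@s))
    return o,Rw@np.array([s[0],s[1],1])
def atz(n,u,v,z,f=None):
    o,d=ray(n,u,v,f); return o+d*(z-o[2])/d[2]
def dep(n,u,v,f):
    D=np.load('pics/'+f+'.npz')['d']; o,d=ray(n,u,v,f); return o+d*D[int(round(v)),int(round(u))]
def tri(a,b):
    (o1,d1),(o2,d2)=a,b; A=np.stack([d1,-d2],1); s=np.linalg.lstsq(A,o2-o1,rcond=None)[0]
    p,q=o1+s[0]*d1,o2+s[1]*d2; return (p+q)/2,np.linalg.norm(p-q)
```

Run:
```python
from h import *
o,_,_=snap('top','top1'); snap('scene','scene1'); print(o['eef_rot'],o['position'],o['finger_gap'],o['t'])
for n in('top','scene','wrist'): print(vision.camera_info(n))
```

```text
pics
workcell.py
[[-9.44465943e-01  3.28609005e-01 -4.52958629e-04]
 [ 3.28609306e-01  9.44465367e-01 -1.04601128e-03]
 [ 8.40750135e-05 -1.13676845e-03 -9.99999350e-01]] [0.18063029 0.51922928 0.20489605] 0.09344369262960085 0.0
{'fov_y': 46.61574536001588, 'cx': 326.113828457826, 'cy': 239.4488620712553, 'k1': -0.010462605270295182, 'rvec': array([ 2.17267787, -2.20707654,  0.07869481]), 'tvec': array([0.00447138, 0.56266061, 1.14859112])}
{'fov_y': 50.99753165631419, 'cx': 325.46474102340795, 'cy': 240.52320945754752, 'k1': 0.028995841680228687, 'rvec': array([ 0.92379114,  2.53718836, -1.00049828]), 'tvec': array([ 0.42010151, -0.2039118 ,  1.51280154])}
{'fov_y': 60.94032256757261, 'cx': 312.69570956680366, 'cy': 237.63372076309423, 'k1': -0.05879961614229234, 'T_tool_cam': array([[-2.20780949e-04, -9.72166135e-01, -2.34292463e-01,
         6.80633181e-02],
       [ 9.99999525e-01,  7.73013858e-06, -9.74405325e-04,
        -4.91891976e-04],
       [ 9.49094971e-04, -2.34292567e-01,  9.72165671e-01,
        -1.78657183e-01],
       [ 0.00000000e+00,  0.00000000e+00,  0.00000000e+00,
         1.00000000e+00]])}
```

View pics/top1.png

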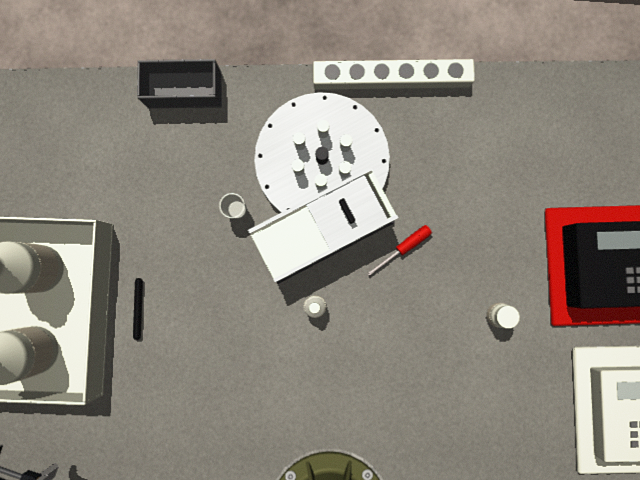

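View pics/scene1.png

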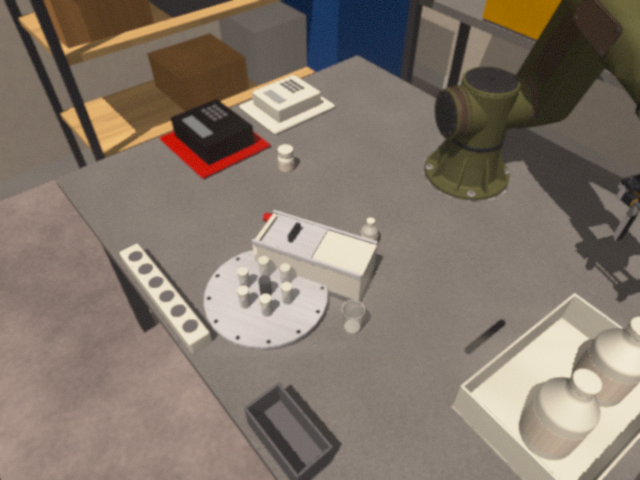

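The top view shows the lock box with corners near (250,233), (278,281), (397,217) and (371,174). The black ridge runs from (341,199) to (354,223). The bottle is at (315,307), the beaker at (232,206), and the screwdriver runs from (370,275) to (430,232). In the scene view the ridge is at about (294,232). I'll enlarge both views.

Run:
```python
import cv2,numpy as np
a=cv2.imread('pics/top1.png')[165:290,240:410]; b=cv2.imread('pics/scene1.png')[200:300,240:390]
a=cv2.resize(a,None,fx=4,fy=4,interpolation=2)[:,:]; 
cv2.imwrite('pics/c1.png',a); cv2.imwrite('pics/c2.png',cv2.resize(b,None,fx=5,fy=5,interpolation=2))
```

```text
(no output)
```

View pics/c1.png

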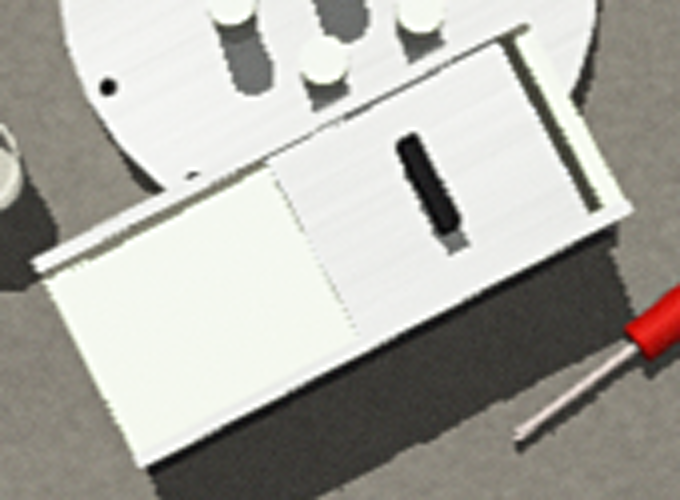

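View pics/c2.png

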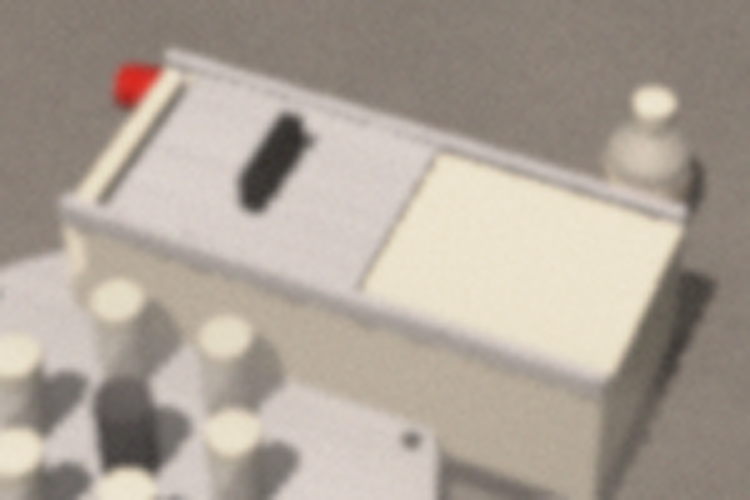

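Run:
```python
from h import *
T=lambda x,y:(240+(x+.5)/4-.5,165+(y+.5)/4-.5)
S=lambda x,y:(240+(x+.5)/5-.5,200+(y+.5)/5-.5)
P={'farPY':((37,265),(605,383)),'nearPY':((143,466),(686,212)),'nearMY':((630,209),(167,55)),'farMY':((525,27),(65,203)),'ridgemid':((430,185),(270,153))}
Q={}
for k,(a,b) in P.items():
    Q[k],e=tri(ray('top',*T(*a)),ray('scene',*S(*b))); print(k,Q[k].round(4),round(e,4), atz('top',*T(*a),.104 if k[0]!='r' else .1225).round(4))
    if k[0]!='r': Q[k]=(Q[k]); 
import itertools
C=np.array([atz('top',*T(*P[k][0]),.104) for k in('farPY','nearPY','nearMY','farMY')])
M=np.array([[.057,.135],[-.057,.135],[-.057,-.135],[.057,-.135]])
for name,C in(('top',C),('tri',np.array([Q[k] for k in('farPY','nearPY','nearMY','farMY')]))):
    c=C[:,:2].mean(0);H=M.T@(C[:,:2]-c);U,s,V=np.linalg.svd(H);R=(V.T@U.T);yaw=np.degrees(np.arctan2(R[1,0],R[0,0]));print(name,c,yaw,np.linalg.det(R),((M@R.T+c)-C[:,:2]).round(4).tolist())
    for p in (atz('top',*T(430,185),.1225)[:2],Q['ridgemid'][:2],atz('top',*T(408,138),.1225)[:2],atz('top',*T(450,230),.1225)[:2]): print('ridge in box',R.T@(p-c))
for n,u,v in(('top',347,211),('top',333,215),('top',285,240)): print(dep(n,u,v,'top1'))
for n,u,v,z in (('bottle',315,304,.085),('beaker',232,203,.07)): print(n,atz('top',u,v,z))
```

```text
farPY [0.5758 0.1471 0.0997] 0.0017 [0.576  0.1459 0.104 ]
nearPY [0.4771 0.0964 0.1005] 0.0019 [0.4778 0.0954 0.104 ]
nearMY [ 0.5995 -0.1437  0.1004] 0.0007 [ 0.5989 -0.143   0.104 ]
farMY [ 0.6923 -0.0957  0.0954] 0.0036 [ 0.6893 -0.0937  0.104 ]
ridgemid [ 0.6109 -0.0453  0.1158] 0.0003 [ 0.61   -0.0449  0.1225]
top [0.58549738 0.00117039] 26.374637391098183 0.9999999999999999 [[0.0006, 0.0015], [-0.0033, 0.0014], [-0.0045, -0.0021], [0.0073, -0.0008]]
ridge in box [ 0.0014588  -0.05214852]
ridge in box [ 0.00208159 -0.05288944]
ridge in box [ 0.02641572 -0.05321027]
ridge in box [-0.022138   -0.05068284]
tri [0.58618322 0.00104162] 26.46799949371696 1.0000000000000002 [[0.0013, 0.0002], [-0.0021, 0.0001], [-0.0042, -0.0015], [0.0051, 0.0013]]
ridge in box [ 0.00081726 -0.05172987]
ridge in box [ 0.00143884 -0.05247181]
ridge in box [ 0.02577242 -0.05283229]
ridge in box [-0.02277712 -0.05022574]
[ 0.61023607 -0.04484662  0.11822918]
[ 0.60517342 -0.01817081  0.09784693]
[0.55788229 0.07670617 0.09291083]
bottle [0.43170537 0.01981604 0.085     ]
beaker [0.63565066 0.18403148 0.07      ]
```

Create go.py:
```python
from h import *
import sys
# shift in tool axes to world x y z, and turn to yaw of tool y
o=manip.observe(); R=np.array(o['eef_rot']); p=np.array(o['position']); x,y,z,yaw=map(float,sys.argv[1:5])
print('shift',(R.T@(np.array([x,y,z])-p)).round(4),'turn',round(-(yaw-np.degrees(np.arctan2(R[1,1],R[0,1]))),2),'at',p.round(4),'t',o['t'],'f',np.round(o['wrist_force'],1),'gap',o['finger_gap'],'z',R[:,2].round(4))
```

```bash
python3 go.py 0.6105 -0.0455 0.19 116.5
```

```text
shift [-0.5916 -0.3921  0.0153] turn -45.68 at [0.1806 0.5192 0.205 ] t 0.1 f [-0.1  0.4 -0. ] gap 0.09378795781888116 z [-4.e-04 -9.e-04 -1.e+00]
```

The manual's scale: shifts go in shares of 80 cm and turns go in shares of 60 degrees. Converting my numbers, -0.5916 m / 0.8 = -0.7395, -0.59 m / 0.8 = -0.7375, -45.7 degrees / 60 = -0.7617.

Call:
drive_effector(motion={"dx": [-0.7375, -0.7375, -0.7375, -0.7375, -0.7375, -0.7375, -0.7375, -0.7375, -0.7375, -0.7375, -0.7375, -0.7375, -0.7375, -0.7375, -0.7375, -0.7395, -0.7395, -0.7395], "dy": [-0.4875, -0.4875, -0.4875, -0.4875, -0.4875, -0.4875, -0.4875, -0.4875, -0.4875, -0.4875, -0.4875, -0.4875, -0.4875, -0.4875, -0.4875, -0.4901, -0.4901, -0.4901], "dz": [0.0188, 0.0188, 0.0188, 0.0188, 0.0188, 0.0188, 0.0188, 0.0188, 0.0188, 0.0188, 0.0188, 0.0188, 0.0188, 0.0188, 0.0188, 0.0188, 0.0188, 0.0188], "turn": [-0.7617, -0.7617, -0.7617, -0.7617, -0.7617, -0.7617, -0.7617, -0.7617, -0.7617, -0.7617, -0.7617, -0.7617, -0.7617, -0.7617, -0.7617, -0.7617, -0.7617, -0.7617], "jaw": [0.05, 0.05, 0.05, 0.05, 0.05, 0.05, 0.05, 0.05, 0.05, 0.05, 0.05, 0.05, 0.05, 0.05, 0.05, 0.05, 0.05, 0.05]}, force=20)

```text
t: 2.35
position: [0.6106, -0.0451, 0.1905]
eef_rot: [[-0.895, -0.447, 0.0], [-0.447, 0.895, 0.0], [-0.0, -0.0, -1.0]]
wrist_force: [-0.4, 0.4, 0.2]
finger_gap: 0.0499
grip_force: 0.0
```

Run:
```python
from h import *
o,p,d=snap('wrist','w1'); print(o['position'],o['eef_rot'],o['joints'])
```

```text
[ 0.61058812 -0.04510876  0.19052699] [[-8.94738127e-01 -4.46591168e-01  1.10011774e-04]
 [-4.46591168e-01  8.94738134e-01  2.90552832e-05]
 [-1.11407562e-04 -2.31334171e-05 -9.99999994e-01]] [-7.65344335e+00  2.58191603e+01  7.73653965e+01  2.55684097e-03
  7.68094178e+01 -1.24179213e+02]
```

View pics/w1.png

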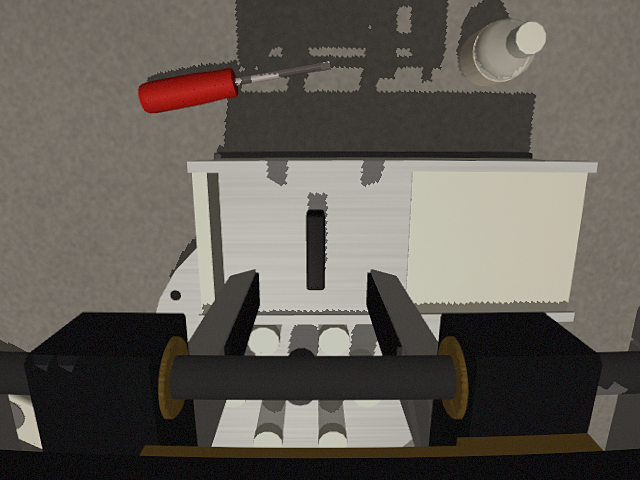

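The wrist view shows the ridge upright in the picture, from about (316,212) to (316,289), centred between the fingers. The near rail edge is level in the image at row 167, so the yaw is good.

Run:
```python
from h import *
for u,v in((316,212),(316,288)): print(atz('wrist',u,v,.1225,'w1'),dep('wrist',u,v+(2 if v<250 else -2),'w1'))
t=[240+(408.5)/4-.5,165+138.5/4-.5];b=[240+450.5/4-.5,165+230.5/4-.5]
print(tri(ray('top',*t),ray('wrist',316,289,'w1')),tri(ray('top',*b),ray('wrist',316,212,'w1')))
R=np.array([[.8949,-.4462],[.4462,.8949]])
a,c=[atz('wrist',u,v,.104,'w1')[:2] for u,v in((188,163),(597,163))];d=c-a;print('near rail',a,c,np.linalg.norm(d),np.degrees(np.arctan2(d[1],d[0])))
print('box centre',(a+c)/2+R@[.057,0])
```

```bash
python3 go.py 0.6105 -0.0455 0.105 116.5
```

```text
[ 0.58726502 -0.05470317  0.1225    ] [ 0.58880776 -0.05390694  0.11976753]
[ 0.63142231 -0.03256894  0.1225    ] [ 0.63031611 -0.03312071  0.12216277]
(array([ 0.63129718, -0.03383775,  0.12728117]), np.float64(0.002246889001506422)) (array([ 0.58849907, -0.05428541,  0.11630293]), np.float64(0.0006075226536026513))
near rail [ 0.59821388 -0.14141581] [0.47732165 0.09816648] 0.26835537082102695 116.7753219874237
box centre [0.58877706 0.00380873]
shift [ 0.0002 -0.0002  0.0855] turn 0.02 at [ 0.6106 -0.0452  0.1905] t 2.4 f [-0.1 -0.1  0.1] gap 0.049759627791292435 z [ 0. -0. -1.]
```

Ridge measurements from two views agree: centre about (0.6095, -0.044), top about 0.122. I'll go down and grip it.

In the tool's units: 0.0845 m / 0.8 = 0.1056, 0.07 m / 0.8 = 0.0875.

Call:
drive_effector(motion={"dx": [0, 0, 0, 0, 0, 0, 0, 0, 0], "dy": [0.0019, 0.0019, 0.0019, 0.0019, 0.0019, 0.0019, 0.0019, 0.0019, 0.0019], "dz": [0.05, 0.0875, 0.1056, 0.1056, 0.1056, 0.1056, 0.1056, 0.1056, 0.1056], "turn": [0, 0, 0, 0, 0, 0, 0, 0, 0], "jaw": [0.05, 0.05, 0.05, 0.05, 0.03, 0.0, 0.0, 0.0, 0.0]}, force=20)

```text
t: 3.52
position: [0.61, -0.0439, 0.1061]
eef_rot: [[-0.895, -0.447, 0.0], [-0.447, 0.895, -0.0], [-0.0, -0.0, -1.0]]
wrist_force: [-1.3, 0.4, 1.3]
finger_gap: 0.0122
grip_force: 20.0
```

In the tool's units: 0.1 m / 0.8 = 0.125, 0.096 m / 0.8 = 0.12.

Call:
drive_effector(motion={"dx": [0, 0, 0, 0, 0, 0, 0, 0, 0, 0], "dy": [0.0125, 0.0313, 0.05, 0.0688, 0.0875, 0.1, 0.1125, 0.12, 0.125, 0.125], "dz": [0, 0, 0, 0, 0, 0, 0, 0, 0, 0], "turn": [0, 0, 0, 0, 0, 0, 0, 0, 0, 0], "jaw": [0, 0, 0, 0, 0, 0, 0, 0, 0, 0]})

```text
t: 4.78
position: [0.5645, 0.0467, 0.1061]
eef_rot: [[-0.895, -0.447, -0.001], [-0.447, 0.895, 0.0], [0.001, 0.001, -1.0]]
wrist_force: [-4.7, 1.2, 7.6]
finger_gap: 0.012
grip_force: 20.0
```

In the tool's units: 0.01 m / 0.8 = 0.0125, 0.008 m / 0.8 = 0.01.

Call:
drive_effector(motion={"dx": [0, 0, 0, 0, 0], "dy": [0.0038, 0.0075, 0.01, 0.0125, 0.0125], "dz": [-0.0006, -0.0006, -0.0006, -0.0006, -0.0006], "turn": [0, 0, 0, 0, 0], "jaw": [0, 0, 0, 0, 0]})

```text
t: 5.4
position: [0.5617, 0.0521, 0.1062]
eef_rot: [[-0.895, -0.446, 0.002], [-0.446, 0.895, -0.004], [-0.0, -0.005, -1.0]]
wrist_force: [8.6, -20.7, -4.9]
finger_gap: 0.0119
grip_force: 20.0
```

In the tool's units: -0.124 m / 0.8 = -0.155, -0.004 m / 0.8 = -0.005.

Call:
drive_effector(motion={"dx": [0, 0, 0, 0, 0, 0, 0, 0, 0, 0, 0, 0], "dy": [-0.0038, -0.005, -0.005, -0.005, -0.005, -0.005, -0.075, -0.125, -0.155, -0.155, -0.155, -0.155], "dz": [0, 0, 0, 0, -0.0375, -0.0875, -0.1063, -0.1063, -0.1063, -0.1063, -0.1063, -0.1063], "turn": [0, 0, 0, 0, 0, 0, 0, 0, 0, 0, 0, 0], "jaw": [0, 0.03, 0.05, 0.05, 0.05, 0.05, 0.05, 0.05, 0.05, 0.05, 0.05, 0.05]})

```text
t: 6.9
position: [0.616, -0.0555, 0.1916]
eef_rot: [[-0.894, -0.447, 0.0], [-0.447, 0.894, 0.0], [-0.0, 0.0, -1.0]]
wrist_force: [0.6, -0.6, 0.3]
finger_gap: 0.0501
grip_force: 0.0
```

Run:
```python
from h import *
o,p,d=snap('wrist','w2'); print(o['position'])
snap('top','top2')
a=cv2.imread('pics/top2.png')[165:290,240:410]; cv2.imwrite('pics/c3.png',cv2.resize(a,None,fx=4,fy=4,interpolation=2))
```

```text
[ 0.61599863 -0.05548547  0.19161319]
```

View pics/w2.png

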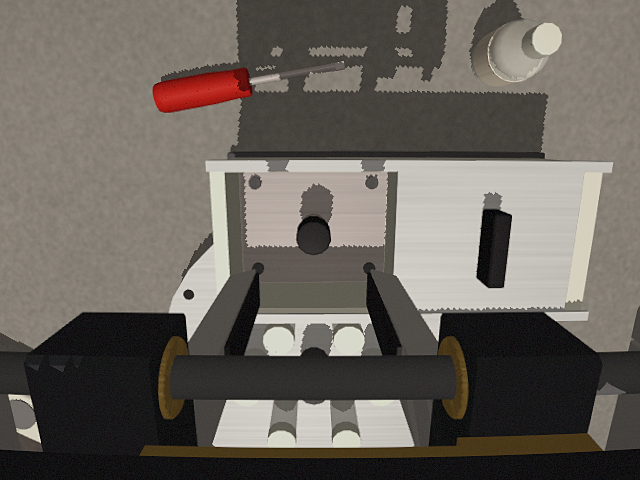

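The cover stands fully open, with the ridge at (495,248). The round knob is at about (313,234) in the open compartment, midway between the fingers.

Run:
```python
from h import *
I=cv2.imread('pics/w2.png'); D=np.load('pics/w2.npz')['d']
sub=I[205:262,290:340].max(2)<60
n,l,s,c=cv2.connectedComponentsWithStats(sub.astype(np.uint8)); print(s,c)
P=np.array([dep('wrist',u,v,'w2') for v in range(208,262) for u in range(292,336)])
t=P[(P[:,2]>.079)&(P[:,2]<.095)]; print(len(t),np.median(t[:,2]),(t[:,:2].max(0)+t[:,:2].min(0))/2,np.ptp(t[:,:2],axis=0),t.mean(0))
```

```text
[[   0    0   50   57 1784]
 [   7   11   34   39 1066]] [[25.21973094 26.72421525]
 [23.29549719 30.13508443]]
953 0.08318365503846031 [ 0.61687336 -0.05511333] [0.02507861 0.02544547] [ 0.61636926 -0.05531313  0.08312477]
```

Call:
drive_effector(motion={"dx": [0.025, 0.0375, 0.0375, 0.0375], "dy": [0, 0, 0, 0], "dz": [0.0375, 0.0625, 0.0625, 0.0625], "turn": [0, 0, 0, 0], "jaw": [0.05, 0.05, 0.05, 0.05]})

```text
t: 7.5
position: [0.5901, -0.0696, 0.1426]
eef_rot: [[-0.895, -0.447, 0.002], [-0.447, 0.895, -0.0], [-0.001, -0.001, -1.0]]
wrist_force: [0.1, -0.2, 0.5]
finger_gap: 0.05
grip_force: 0.0Traceback (most recent call last):
```

Run:
```python
from h import *
snap('wrist','w3')
P=np.array([dep('wrist',u,v,'w3') for v in range(100,480) for u in range(230,400)])
o=np.load('pics/w3.npz')['p']; q=P[np.linalg.norm(P[:,:2]-[.614,-.055],axis=1)<.02]
t=q[(q[:,2]>.079)&(q[:,2]<.095)]; print(o,len(t),np.median(t[:,2]),(t[:,:2].max(0)+t[:,:2].min(0))/2,np.ptp(t[:,:2],axis=0))
```

```text
  File "<stdin>", line 3, in <module>
  File "h.py", line 20, in dep
    D=np.load('pics/'+f+'.npz')['d']; o,d=ray(n,u,v,f); return o+d*D[int(round(v)),int(round(u))]
                                          ~~~^^^^^^^^^
  File "h.py", line 13, in ray
    c,F,Rw,o=cam(n,f)
             ~~~^^^^^
  File "h.py", line 6, in cam
    c=vision.camera_info(n); F=240/np.tan(np.radians(c['fov_y'])/2)
ValueError: time passes only in moves, steps and waits
```

View pics/w3.png

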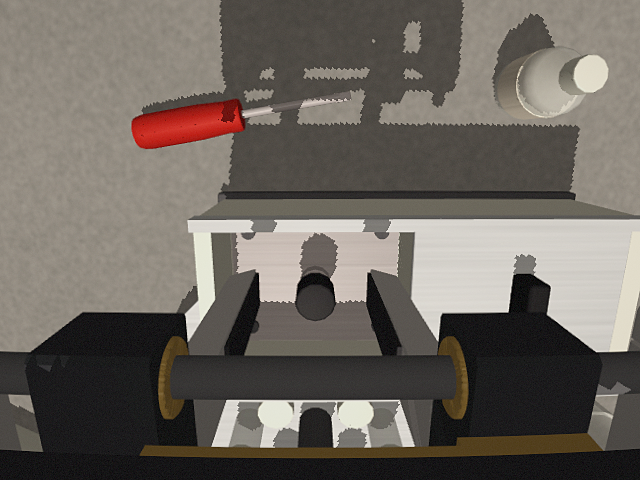

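The lower view shows the knob's top disc centred at about (315,301), between the fingers. In the first view its centre is at about (313.3,237.5). I'll triangulate from these two.

Run:
```python
from h import *
print(tri(ray('wrist',313.3,237.5,'w2'),ray('wrist',315,301,'w3')))
```

```bash
python3 go.py 0.6165 -0.0552 0.058 116.6
```

```text
(array([ 0.6169496 , -0.05479472,  0.08097273]), np.float64(8.4321193336323e-05))
shift [-0.0299  0.0012  0.0847] turn -0.06 at [ 0.5902 -0.0696  0.1427] t 7.55 f [-0.8 -0.3  1.5] gap 0.05014800672789676 z [ 1.8e-03 -3.0e-04 -1.0e+00]
```

In the tool's units: 0.0845 m / 0.8 = 0.1056, 0.001 m / 0.8 = 0.0013.

Call:
drive_effector(motion={"dx": [-0.0188, -0.0375, -0.0375, -0.0375, -0.0375, -0.0375, -0.0375, -0.0375, -0.0375], "dy": [0.0013, 0.0013, 0.0013, 0.0013, 0.0013, 0.0013, 0.0013, 0.0013, 0.0013], "dz": [0, 0, 0, 0.0375, 0.075, 0.0938, 0.1056, 0.1056, 0.1056], "turn": [0, 0, 0, 0, 0, 0, 0, 0, 0], "jaw": [0.05, 0.05, 0.05, 0.05, 0.05, 0.05, 0.05, 0.05, 0.05]})

```text
t: 8.68
position: [0.6162, -0.0556, 0.0579]
eef_rot: [[-0.895, -0.446, 0.001], [-0.446, 0.895, -0.0], [-0.001, -0.001, -1.0]]
wrist_force: [0.2, -0.3, -0.4]
finger_gap: 0.0503
grip_force: 0.0
```

Call:
drive_effector(motion={"dx": [0, 0, 0, 0, 0, 0], "dy": [0, 0, 0, 0, 0, 0], "dz": [0, 0, 0, 0, 0, 0], "turn": [0, 0, 0, 0, 0, 0], "jaw": [0.03, 0.01, 0.01, 0.01, 0.01, 0.01]}, force=45)

```text
t: 9.43
position: [0.6157, -0.0553, 0.0571]
eef_rot: [[-0.895, -0.447, -0.0], [-0.447, 0.895, 0.0], [-0.0, 0.0, -1.0]]
wrist_force: [-2.7, 3.8, 5.7]
finger_gap: 0.0249
grip_force: 45.0
```

Gripped, with a gap of about 25–26 mm matching the knob. Now I'll pull straight up.

In the tool's units: -0.02 m / 0.8 = -0.025, -0.018 m / 0.8 = -0.0225.

Call:
drive_effector(motion={"dx": [0, 0, 0, 0, 0, 0, 0, 0], "dy": [0, 0, 0, 0, 0, 0, 0, 0], "dz": [-0.0038, -0.0075, -0.0113, -0.015, -0.0188, -0.0225, -0.025, -0.025], "turn": [0, 0, 0, 0, 0, 0, 0, 0], "jaw": [0.01, 0.01, 0.01, 0.01, 0.01, 0.01, 0.01, 0.01]})

```text
t: 10.42
position: [0.6156, -0.0554, 0.0764]
eef_rot: [[-0.895, -0.446, -0.001], [-0.446, 0.895, 0.0], [0.0, 0.001, -1.0]]
wrist_force: [3.3, 2.9, -11.2]
finger_gap: 0.0248
grip_force: 45.0
```

In the tool's units: -0.003 m / 0.8 = -0.0038, -0.002 m / 0.8 = -0.0025.

Call:
drive_effector(motion={"dx": [0, 0, 0, 0, 0], "dy": [0, 0, 0, 0, 0], "dz": [-0.0013, -0.0025, -0.0038, -0.0038, -0.0038], "turn": [0, 0, 0, 0, 0], "jaw": [0.01, 0.01, 0.01, 0.01, 0.01]})

```text
t: 11.05
position: [0.6154, -0.0554, 0.0774]
eef_rot: [[-0.895, -0.446, -0.002], [-0.446, 0.895, 0.0], [0.001, 0.001, -1.0]]
wrist_force: [12.4, 3.0, -27.6]
finger_gap: 0.025
grip_force: 45.0
```

Run:
```python
from h import *
snap('wrist','w4'); I=cv2.imread('pics/w4.png'); cv2.imwrite('pics/c4.png',I)
```

```text
(no output)
```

View pics/c4.png

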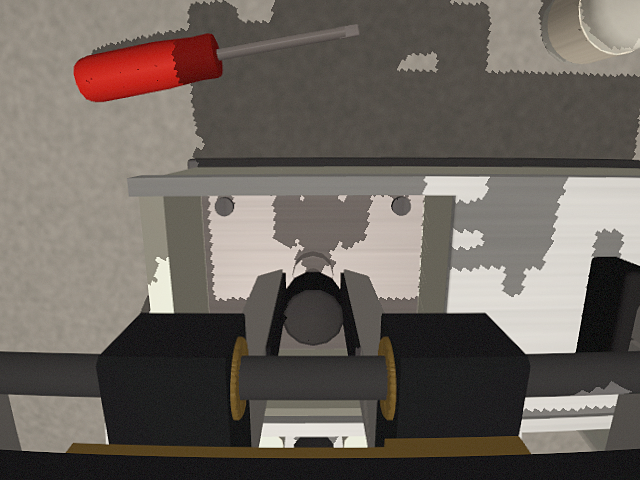

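The knob is held between the fingers at (314,310), raised. The force jump at 20.3 mm shows the plunger is on its stop, and the cover is still open. I'll ease off slightly and hold.

In the tool's units: 0.0015 m / 0.8 = 0.0019.

Call:
drive_effector(motion={"dx": [0, 0, 0, 0, 0, 0, 0, 0], "dy": [0, 0, 0, 0, 0, 0, 0, 0], "dz": [0.0019, 0.0019, 0.0019, 0.0019, 0.0019, 0.0019, 0.0019, 0.0019], "turn": [0, 0, 0, 0, 0, 0, 0, 0], "jaw": [0.01, 0.01, 0.01, 0.01, 0.01, 0.01, 0.01, 0.01]})

```text
t: 12.1
position: [0.6155, -0.0554, 0.0773]
eef_rot: [[-0.895, -0.446, -0.001], [-0.446, 0.895, 0.0], [0.001, 0.001, -1.0]]
wrist_force: [6.4, 4.1, -15.0]
finger_gap: 0.0249
grip_force: 45.0
```

```bash
python3 -c "
from workcell import manip, vision
print(manip.sign_off())"
```

```text
the job is handed in; nothing more can be done
None
```

I slid the cover fully open to its stop, pulled the plunger knob up about 20 mm to its stop, and handed the job in at about 12 s with the knob still gripped at 45 N; sign-off returned no verdict, and I did not re-check the loose items with the cameras at the end.

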